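# Load the bowl finisher and hold its dead-man lever

## Robot

A 6-joint arm with a two-finger parallel gripper is mounted at the origin on a cart in front of the work surface, level with it; the furniture and walls round the work are solid. World frame = base frame: x ahead of the robot, y to its left, z up, the work surface at z = 0. Lengths are in m, angles in rad, forces in N, time in s.
With the tool pointing down it reaches from about 0.275 to 0.825 m from the base axis. Payload 4.9 kg.
Tool frame: the origin (TCP) lies midway between the tips of the shut fingers; the grasp point (between the pads) lies 19 mm behind it (grip_point_offset is the distance from the TCP to the grasp point, in m); z points along the fingers, y is the line along which they close (so a half turn about z gives the same grasp; the last joint's range is limited). The gripper opens to 85 mm and grips with 20 to 120 N. Pads are 22 mm wide; open, the fingers measure 114 mm over their backs; the gripper's body (76 mm by 85 mm) begins 54 mm behind the grasp point. The pads swing forward as they close: fully open they stand 13 mm farther back than shut.
Start: joints at [1.074, 0.326, -0.193, 1.052, 0, 1.437], TCP at [0.195, 0.514, 0.231] pointing down, gripper open.
Joint ranges: [-2.65, 2.65], [-0.97, 1.79], [-1.3, 1.35], [-1.93, 2.1], [-1.47, 1.37], [-3.14, 3.14]. Speed limits (rad/s): [2.57, 2.57, 3.14, 3.14, 3.14, 3.14].

## Interface

Orientations are given as a rotation vector (axis times angle).
In Python, from cell import * gives the robot as it stands. Calls block until the motion is done:
- movep(position, orientation): joint-space move of the TCP to a pose.
- move_l(position, velocity=0.15, rot=None, until_force=None): straight line of the TCP; rot=None keeps the orientation; velocity is the mean speed in m/s. With until_force (N) it stops when the force on the tool has changed by that much, and returns True; else False.
- set_joints(angles): joint-space move.
- let_go() and grab(newtons=None): open the fingers fully, or close them until they stop; newtons is the grip in N (None keeps the last).
- sleep(seconds).
- ik(position, orientation): joint angles nearest the present ones, or None.
- get_state(): the state.
- grab_frame(name): name is "scene" or "top" or "wrist"; returns a dict with "img" (480x640x3 uint8, red, green, blue), "fx", "fy", "cx", "cy" (pixels), "cam_to_world" (4x4, takes a point from camera to world coordinates); the wrist camera has in their place "T_tool_cam" (4x4, takes a point from camera to tool coordinates, whose origin is the TCP and whose axes are the flange's). Camera axes: x right, y down, z forward; pixel columns grow to the right and rows downward; lengths in m; the calibration is good to about 2 mm. The wrist camera is an equidistant fisheye: a pixel r from the principal point sees the ray r / f radians off the axis. A picture is of the moment at which its call begins: read the wrist's pose just before it. There is no depth.
A pose or a line that the arm cannot do raises MotionError and nothing moves.
- sign_off(): hands the job in; it is judged then, once.
Trained networks look in the newest picture that a camera, given by its name, has taken for a name from the list of things; names that differ only in an ending like _2 or _b are one class to them, and where a whole thing is asked for, a point or a joint stands for the part that bears it (a point fixed in the world has none). Each returns a list of dicts, best first, with "score" (0 to 1); they miss things now and then, are a little off and sometimes report something else, mostly with a low value. They report only what shows in the picture. A call takes as long as a camera call. They do not tell look-alikes from the thing itself.
- spot_in(camera, name): "centre" ([column, row] in pixels, amid what is visible of it).
- silhouettes(camera, name): "mask" (480x640 bool, what is visible of it) and "centre" ([column, row] in pixels, amid what is visible of it).
- tip_of(camera, name): "centre" ([column, row] in pixels: a listed point, or the origin of a listed thing).
The state is a dict: "clock": time; "q": joint angles; "joint_velocities": joint speeds; "tau": joint torques, N m; "position": TCP position; "eef_rot": TCP orientation; "contact_force": force on the tool from outside, world axes, zero at the start; "wrist_torque": the same for the moment, N m; "finger_gap": opening from 0.0 (shut) to 1.0 (fully open); "grasp_force": force on a finger pad.
Only numpy, scipy, OpenCV 4.12 (cv2) and the standard library are available. Lean on these libraries where they do the work, as an engineer would, in place of code of your own. Each camera call takes 0.05 s, during which the arm holds its last target. There are 200 camera calls.

## Task

Pick up the tin of steel balls, pour all six balls into the finisher's bowl, and stand the empty tin upright on the table again. Then press the finisher's spring-loaded dead-man lever half way down, so that its bar lies level, and keep it there, never pushing it onto its bottom stop: hold it for at least two seconds and finish the program while still holding it. Leave the loose paste tin, bolt and rusty pipe off-cut where they are.

Things in the scene. Friction and masses are not known exactly. Their poses are not given: they have to be found in the camera images.
- finisher: Bowl finisher (deburring machine) fixed to the table, about 180 x 280 mm: a grey housing with an open round steel bowl on its +y half and a dead-man lever on a low console on its -y half. Origin on the table, under the machine's middle; x points away from the lever's free end, z up. The bowl's axis is at (15, 70) mm; the lever's pivot axis is parallel to y through (50, -90, 85) mm. The machine's yaw varies within 0.25 rad.
- bowl_centre (a point): Middle of the bowl's inner floor, 56 mm above the table. The bowl is round, 144 mm across outside and about 136 mm inside at the rim; its rim is 112 mm above the table (56 mm above this point), the floor 106 mm across. A flat steel coupon, 70 x 60 x 12 mm, lies loose on the floor.
- lever (a joint): Hinge angle of the dead-man lever: 0 released (bar sloping 0.18 rad up towards its free end), 0.18 half way down (bar level, pointer plate's teeth above and below it), 0.36 on the bottom stop. A spring returns it: about 2.5 N down on the pad starts it, about 6 N holds it half way, about 9.5 N reaches the stop.
- lever_pad (a point): Middle of the top face of the lever's black pad (50 mm along the bar, 40 mm wide, 12 mm thick) at the free end, 118 mm from the pivot; moves with the lever. Height above the table: about 112 mm released, 91 mm half way, 70 mm on the stop. Nothing stands above it; press from above.
- pouring_tin: Open sheet-steel pouring tin, 56 mm high, 0.18 kg. Origin at the centre of its underside, z up. Two flat upright parallel sides facing +y and -y, 56 mm apart over the outside (grip these; walls 3 mm); the two ends facing +x and -x flare outward 28 degrees, so that the floor is 52 mm long and the mouth 112 mm long in x. Balls run out over a flared end when the tin is tipped about its y axis by more than about 65 degrees (75 is ample). Its yaw varies within 0.5 rad.
- tin_centre (a point): Centre of the pouring tin, half-way up (28 mm above its underside).
- ball1_center (a point): Centre of one of the six equal steel balls, 16 mm in diameter, 17 g, lying in one layer in the tin at the start.
- ball2_center (a point): Centre of one of the six equal steel balls, 16 mm in diameter, 17 g, lying in one layer in the tin at the start.
- ball3_center (a point): Centre of one of the six equal steel balls, 16 mm in diameter, 17 g, lying in one layer in the tin at the start.
- ball4_center (a point): Centre of one of the six equal steel balls, 16 mm in diameter, 17 g, lying in one layer in the tin at the start.
- ball5_center (a point): Centre of one of the six equal steel balls, 16 mm in diameter, 17 g, lying in one layer in the tin at the start.
- ball6_center (a point): Centre of one of the six equal steel balls, 16 mm in diameter, 17 g, lying in one layer in the tin at the start.
- paste_tin_mid (a point): Centre of a loose round paste tin, 69 mm across and 44 mm high; a bystander.
- hex_bolt_mid (a point): Centre of a loose hex bolt lying on the table, 66 mm long; a bystander.
- pipe_ring_mid (a point): Centre of a loose rusty pipe off-cut standing on the table, 34 mm across and 50 mm high; a bystander.
Things that resemble listed ones, but are neither listed nor needed, are in the scene too. What is shaped like the pouring_tin but yellow is not meant.

How it is judged:
On the way, in this order (a step that is already met when the one before it is completed fails the run):
1. the tin is lifted above the bowl and tipped to pour (angle between pouring_tin's own z axis and vertical above 0.8 rad and height (world z) of tin_centre above 0.09 m and horizontal distance between tin_centre and bowl_centre below 0.16 m), for 0.05 s.
2. all six balls lie in the bowl (horizontal distance between each of ball1_center, ball2_center, ball3_center, ball4_center, ball5_center, ball6_center and bowl_centre below 0.066 m and z of ball1_center in the frame of bowl_centre between -0.004 and 0.05 m and z of ball2_center in the frame of bowl_centre between -0.004 and 0.05 m and z of ball3_center in the frame of bowl_centre between -0.004 and 0.05 m and z of ball4_center in the frame of bowl_centre between -0.004 and 0.05 m and z of ball5_center in the frame of bowl_centre between -0.004 and 0.05 m and z of ball6_center in the frame of bowl_centre between -0.004 and 0.05 m), for 0.1 s.
3. the tin stands upright on the table, let go (angle between pouring_tin's own z axis and vertical below 0.12 rad and height (world z) of pouring_tin between -0.01 and 0.008 m and linear speed of pouring_tin below 0.05 m/s and contact force between each of the fingers, the arm and pouring_tin below 0.2 N), for 0.2 s.
4. the robot holds the lever half way down for two seconds (value of joint lever between 0.12 and 0.24 rad and contact force between any of the fingers, the arm and finisher above 1 N), for 2 s.
At the end, for the whole second after the job is handed in: The robot is still pressing the lever (over 1 N) at 0.12 to 0.24 rad (half way, within about 7 mm at the pad); all six balls are in the bowl below its rim; the tin stands upright (within 0.12 rad) on the table, untouched and at rest (all of step 2 and all of step 3 and all of step 4); the arm keeps its last pose, push and grip.
It fails at once if the lever is pushed onto its bottom stop (value of joint lever above 0.335 rad).
It fails at once if a loose bystander is moved by more than 40 mm (distance of any of paste_tin_mid, hex_bolt_mid, pipe_ring_mid from where it was at the start of the episode above 0.04 m).
It also fails if it takes over 72 s, if anything falls off the work surface, if the arm or the gripper's body presses on something with over 40 N, if the wrist force passes 120 N, or if a joint passes its speed limit or range.

## Working session

There is one attempt and no reset: what is moved stays moved. The work goes in short steps, each a Python script; the robot and the scene stay as the last script left them, time stands still between calls to the robot, and variables do not carry over. Pictures are saved under pics/ and viewed, at most 11 in all, crops included, and the job is handed in when it is done.

```bash
mkdir -p pics; ls; cat > h.py <<'E'
from cell import *
import numpy as np, cv2
from scipy.spatial.transform import Rotation as R
def ray(f,uv):
    x=(uv[0]-f["cx"])/f["fx"];y=(uv[1]-f["cy"])/f["fy"]
    T=np.array(f["cam_to_world"]);return T[:3,3],T[:3,:3]@np.array([x,y,1.])
def at_z(f,uv,z):
    o,d=ray(f,uv);return o+d*(z-o[2])/d[2]
def proj(f,p):
    T=np.array(f["cam_to_world"]);c=T[:3,:3].T@(np.array(p)-T[:3,3]);return [f["fx"]*c[0]/c[2]+f["cx"],f["fy"]*c[1]/c[2]+f["cy"]]
def tri(fa,ua,fb,ub):
    (o1,d1),(o2,d2)=ray(fa,ua),ray(fb,ub)
    s=np.linalg.lstsq(np.c_[d1,-d2],o2-o1,rcond=None)[0]
    a,b=o1+d1*s[0],o2+d2*s[1];return (a+b)/2,np.linalg.norm(a-b)
def save(n,img): cv2.imwrite("pics/"+n,img[:,:,::-1])
E
python3 - <<'E'
from h import *
F={}
for c in("scene","top"):
    F[c]=grab_frame(c);save(c+"0.png",F[c]["img"])
    print(c,np.round(F[c]["cam_to_world"],2)[:3,3],F[c]["fx"])
Z=dict(pouring_tin=0,tin_centre=.028,bowl_centre=.056,lever_pad=.112,finisher=0,paste_tin_mid=.022,hex_bolt_mid=.008,pipe_ring_mid=.025)
for n,z in Z.items():
    for c in F:
        for d in tip_of(c,n)[:3]: print(n,c,round(d["score"],2),np.round(d["centre"]),np.round(at_z(F[c],d["centre"],z),3))
E
```

```text
pics
scene [0.42 0.59 1.22] 573.956978264843
top [ 0.44 -0.06  1.49] 466.3826960025024
pouring_tin scene 0.79 [414. 235.] [ 0.336 -0.16   0.   ]
pouring_tin scene 0.67 [305. 403.] [0.509 0.294 0.   ]
pouring_tin top 0.76 [363. 308.] [ 0.324 -0.16   0.   ]
pouring_tin top 0.7 [224. 247.] [0.505 0.289 0.   ]
tin_centre scene 0.84 [311. 400.] [0.497 0.292 0.028]
tin_centre scene 0.58 [418. 231.] [ 0.331 -0.156  0.028]
tin_centre top 0.66 [365. 305.] [ 0.334 -0.165  0.028]
tin_centre top 0.61 [221. 245.] [0.51  0.292 0.028]
bowl_centre scene 0.55 [314. 288.] [0.542 0.057 0.056]
bowl_centre scene 0.53 [300. 392.] [0.52  0.289 0.056]
lever_pad scene 0.67 [351. 220.] [ 0.49  -0.102  0.112]
lever_pad top 0.7 [345. 256.] [ 0.485 -0.098  0.112]
finisher scene 0.89 [324. 277.] [ 0.531 -0.003  0.   ]
finisher top 0.75 [312. 239.] [0.538 0.005 0.   ]
paste_tin_mid scene 0.87 [278. 141.] [ 0.731 -0.36   0.022]
paste_tin_mid scene 0.7 [311. 394.] [0.499 0.279 0.022]
paste_tin_mid top 0.9 [428. 179.] [ 0.735 -0.357  0.022]
hex_bolt_mid scene 0.5 [207. 392.] [0.714 0.317 0.008]
hex_bolt_mid top 0.62 [217. 181.] [0.719 0.317 0.008]
pipe_ring_mid scene 0.67 [364. 146.] [ 0.503 -0.39   0.025]
pipe_ring_mid top 0.51 [437. 251.] [ 0.508 -0.385  0.025]
```

View pics/scene0.png

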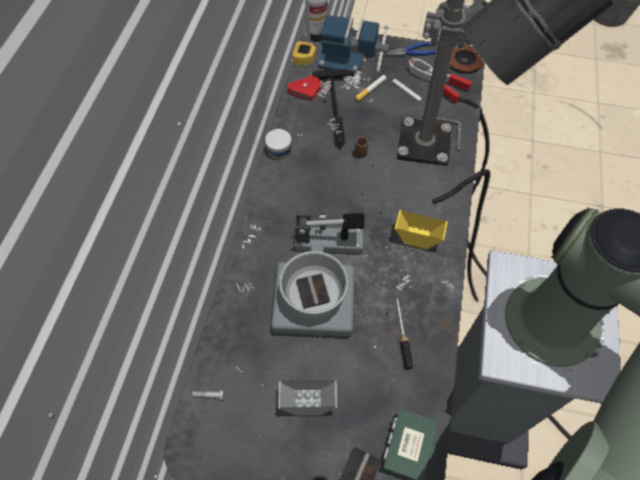

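View pics/top0.png

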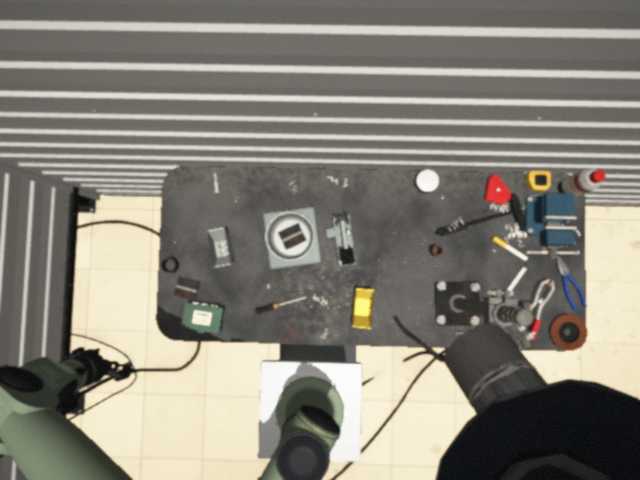

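The scene picture shows the grey pouring tin with its balls at (308,398). The yellow look-alike is at (420,230), the bowl with its coupon at (313,287) and the lever pad at (352,220), free end towards the robot. The top picture agrees: tin (220,247), bowl (291,237), lever (343,240). The bystanders are well clear.

Next I rectify both views onto known planes to get the bowl centre and tin yaw.

```bash
cat >> h.py <<'E'
def rect(f,c,z,half=.12,mm=2):   # px per mm; image: right=+x, down=+y
    n=int(half*2000*mm);s=1/(1000*mm)
    w=np.array([[c[0]-half,c[1]-half,z],[c[0]+half,c[1]-half,z],[c[0]+half,c[1]+half,z],[c[0]-half,c[1]+half,z]])
    H=cv2.getPerspectiveTransform(np.float32([proj(f,p) for p in w]),np.float32([[0,0],[n,0],[n,n],[0,n]]))
    return H,n
def topx(c,p,half=.12,mm=2): return np.array(c)+np.array(p)/(1000*mm)-half
E
python3 - <<'E'
from h import *
out=[]
for c in("scene","top"):
    f=grab_frame(c)
    H,n=rect(f,(.54,.06),.112);im=cv2.warpPerspective(f["img"],H,(n,n))
    g=cv2.GaussianBlur(cv2.cvtColor(im,cv2.COLOR_RGB2GRAY),(0,0),3)
    cs=cv2.HoughCircles(g,cv2.HOUGH_GRADIENT,1.5,10,param1=60,param2=20,minRadius=130,maxRadius=150)
    for q in cs[0][:3]: print(c,"bowl",topx((.54,.06),q[:2]),q[2]/2)
    cv2.circle(im,tuple(int(v) for v in cs[0][0][:2]),int(cs[0][0][2]),(255,0,0),1)
    out.append(im[::2,::2])
    for d in silhouettes(c,"pouring_tin"):
        H,n=rect(f,(.505,.292),.056);m=cv2.warpPerspective(d["mask"].astype(np.uint8),H,(n,n))
        if m.sum()<1000: continue
        k=cv2.minAreaRect(cv2.findNonZero(m));print(c,"tin",d["score"],topx((.505,.292),k[0]),np.array(k[1])/2,k[2])
        t=cv2.warpPerspective(f["img"],H,(n,n));cv2.drawContours(t,[cv2.boxPoints(k).astype(int)],0,(255,0,0),1);out.append(t[::2,::2])
    H,n=rect(f,(.49,-.1),.1);out.append(cv2.warpPerspective(f["img"],H,(n,n))[::2,::2])
    for d in tip_of(c,"lever_pad")[:1]: print("pad",at_z(f,d["centre"],.112))
    for d in silhouettes(c,"lever_pad")[:2]: print("pad mask",d["score"],d["centre"],d["mask"].sum())
out=[cv2.resize(o,(240,240)) for o in out]
while len(out)<6: out.append(out[0]*0)
save("r1.png",np.vstack([np.hstack(out[:3]),np.hstack(out[3:6])]))
print(np.round(grab_frame("wrist")["T_tool_cam"],3))
E
```

```text
scene bowl [0.539625 0.066375] 73.7
scene bowl [0.537375 0.072375] 67.55
scene bowl [0.540375 0.061125] 70.4
scene tin 0.86 [0.50271973 0.29550978] [118.22742462  72.1645813 ] 11.842076301574707
pad [ 0.48587372 -0.09893488  0.112     ]
pad mask 0.76 [342.3, 221.0] 592
top bowl [0.538125 0.067875] 66.725
top bowl [0.543375 0.069375] 71.6
top bowl [0.546375 0.073875] 67.925
top tin 0.77 [0.50493823 0.28573389] [122.0929718   69.34570312] 11.611486434936523
pad [ 0.48478195 -0.10172111  0.112     ]
pad mask 0.71 [342.0, 248.2] 443
[[ 0.001 -0.952 -0.305  0.078]
 [ 1.     0.001  0.    -0.001]
 [-0.    -0.305  0.952 -0.143]
 [ 0.     0.     0.     1.   ]]
```

View pics/r1.png

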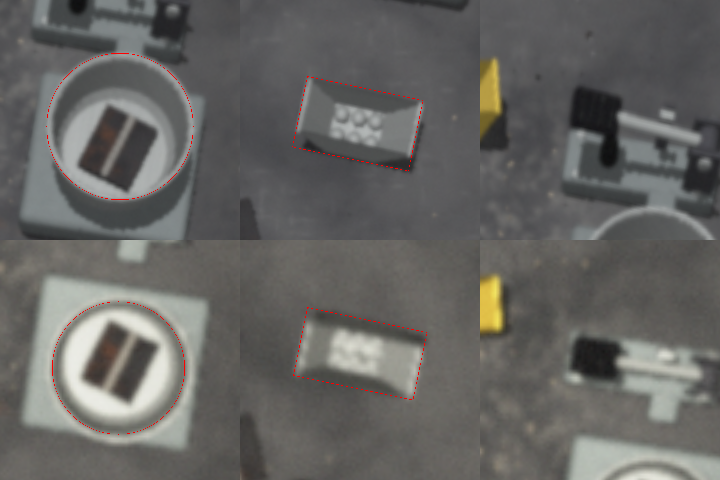

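The rectified views give bowl centre ≈(0.540, 0.066), tin ≈(0.504, 0.290) with yaw ≈0.205, and machine yaw ≈0.155. From the pad and bowl baseline, the pad is at ≈(0.485, -0.101). I now move above the tin, take a close wrist view, and check IK for the pour.

```bash
cat >> h.py <<'E'
def rot(psi,th=0.): return (R.from_euler("z",psi)*R.from_euler("y",-th)*R.from_euler("x",np.pi))
def tcp(tc,psi,th,off=-.014):  # TCP for given tin centre and tilt
    Q=R.from_euler("z",psi)*R.from_euler("y",-th)
    return list(np.array(tc)+Q.apply([0,0,off])), list(rot(psi,th).as_rotvec())
def lip_to_tc(lip,psi,th):
    Q=R.from_euler("z",psi)*R.from_euler("y",-th)
    return np.array(lip)-Q.apply([-.056,0,.028])
def wrist():
    s=get_state();f=grab_frame("wrist")
    T=np.eye(4);T[:3,:3]=R.from_rotvec(s["eef_rot"]).as_matrix();T[:3,3]=s["position"]
    f["cam_to_world"]=T@np.array(f["T_tool_cam"])
    K=np.array([[f["fx"],0,f["cx"]],[0,f["fy"],f["cy"]],[0,0,1.]]);K2=K.copy();K2[0,0]=K2[1,1]=f["fx"]
    f["K"]=K;return f
def wz(f,uv,z):
    p=cv2.fisheye.undistortPoints(np.float64([[uv]]),f["K"],np.zeros(4))[0,0]
    T=f["cam_to_world"];d=T[:3,:3]@np.array([p[0],p[1],1]);return T[:3,3]+d*(z-T[2,3])/d[2]
def wrect(f,c,z,half=.12,mm=2):
    n=int(half*2000*mm);a=np.linspace(-half,half,n)
    X,Y=np.meshgrid(c[0]+a,c[1]+a);P=np.stack([X,Y,0*X+z],-1).reshape(-1,3)
    T=f["cam_to_world"];q=(P-T[:3,3])@T[:3,:3]
    r=np.hypot(q[:,0],q[:,1]);k=f["fx"]*np.arctan2(r,q[:,2])/np.maximum(r,1e-9)
    return (q[:,0]*k+f["cx"]).reshape(n,n).astype(np.float32),(q[:,1]*k+f["cy"]).reshape(n,n).astype(np.float32)
E
python3 - <<'E'
from h import *
psi=.205
p=[.504,.290,.20];print(ik([*p],list(rot(psi).as_rotvec())))
movep(p,list(rot(psi).as_rotvec()))
for th in(0,.6,1.0,1.35,1.5):
  for ps in(.1,):
    tc=lip_to_tc([.555,.066,.128],ps,th);P=tcp(tc,ps,th);print(th,ps,np.round(P[0],3),np.round(ik(*P) if ik(*P) is not None else [0],2))
f=wrist();save("w1.png",f["img"])
for n in("pouring_tin",):
  for d in silhouettes("wrist",n)[:2]:
    mx,my=wrect(f,(.504,.290),.056)
    m=cv2.remap(d["mask"].astype(np.uint8),mx,my,cv2.INTER_NEAREST);k=cv2.minAreaRect(cv2.findNonZero(m))
    print(n,d["score"],topx((.504,.290),k[0]),np.array(k[1])/2,k[2])
    im=cv2.remap(f["img"],mx,my,1);cv2.drawContours(im,[cv2.boxPoints(k).astype(int)],0,(255,0,0),1);save("w1r.png",im)
for n,z in(("tin_centre",.028),("pouring_tin",0)):
  for d in tip_of("wrist",n)[:1]: print(n,d["score"],wz(f,d["centre"],z))
E
```

```text
[ 0.39521789  0.40569737 -0.15727617  1.00782279  0.         -2.95137477]
0 0.1 [0.611 0.072 0.086] [-0.    0.57 -0.2   0.8  -0.    3.04]
0.6 0.1 [0.625 0.073 0.125] [-0.04  0.28 -0.82 -0.13  0.08  3.03]
1.0 0.1 [0.62  0.073 0.152] [-0.07  0.39 -1.19 -0.99  0.15  3.05]
1.35 0.1 [0.608 0.071 0.173] [0]
1.5 0.1 [0.601 0.071 0.181] [0]Traceback (most recent call last):
  File "<stdin>", line 12, in <module>
cv2.error: OpenCV(4.12.0) /io/opencv/modules/imgproc/src/convhull.cpp:143: error: (-215:Assertion failed) total >= 0 && (depth == CV_32F || depth == CV_32S) in function 'convexHull'
```

```bash
python3 - <<'E'
from h import *
c=np.array([.54,.066])
for z in(.13,.17):
 for ps in np.arange(-3.1,3.2,.2):
  r=[]
  for th in(0.4,1.0,1.2,1.35):
    lip=[c[0]+.01*np.cos(ps),c[1]+.01*np.sin(ps),z]
    q=ik(*tcp(lip_to_tc(lip,ps,th),ps,th)); r.append(q)
  if r[-2] is not None: print(z,round(ps,2),*[None if q is None else np.round(q,2) for q in (r[0],r[2],r[3])])
f=wrist()
print([(round(d["score"],2),d["centre"],int(d["mask"].sum())) for d in silhouettes("wrist","pouring_tin")],tip_of("wrist","tin_centre"))
E
```

```text
0.13 -2.3 [ 0.04  0.56 -0.23  1.07 -0.28 -0.76] [ 0.22  1.13  0.47  2.03 -0.58 -0.26] None
0.13 -2.1 [ 0.05  0.54 -0.26  1.   -0.33 -0.96] [ 0.26  1.07  0.34  1.91 -0.71 -0.34] [ 0.28  1.19  0.45  2.1  -0.74 -0.21]
0.13 -1.9 [ 0.05  0.51 -0.3   0.91 -0.37 -1.16] [ 0.3   1.    0.2   1.76 -0.85 -0.46] [ 0.33  1.12  0.3   1.97 -0.88 -0.28]
0.13 -1.7 [ 0.06  0.49 -0.35  0.82 -0.39 -1.37] [ 0.34  0.92  0.04  1.55 -0.98 -0.62] [ 0.37  1.04  0.14  1.8  -1.03 -0.39]
0.13 -1.5 [ 0.06  0.46 -0.39  0.72 -0.4  -1.58] [ 0.36  0.81 -0.14  1.26 -1.1  -0.88] [ 0.4   0.95 -0.04  1.54 -1.18 -0.58]
0.13 -1.3 [ 0.06  0.43 -0.44  0.61 -0.39 -1.8 ] [ 0.38  0.68 -0.37  0.79 -1.19 -1.28] [ 0.41  0.8  -0.28  1.06 -1.31 -0.99]
0.13 -1.1 [ 0.05  0.4  -0.49  0.51 -0.36 -2.02] [ 0.38  0.56 -0.65  0.14 -1.19 -1.82] [ 0.42  0.63 -0.66  0.06 -1.34 -1.81]
0.13 -0.9 [ 0.05  0.38 -0.53  0.42 -0.32 -2.23] [ 0.36  0.52 -0.88 -0.49 -1.09 -2.29] [ 0.4   0.63 -0.95 -0.88 -1.23 -2.47]
0.13 -0.7 [ 0.04  0.36 -0.57  0.34 -0.26 -2.45] [ 0.32  0.53 -1.05 -0.94 -0.92 -2.61] [ 0.36  0.7  -1.1  -1.37 -1.02 -2.77]
0.13 -0.5 [ 0.02 
[... 3328 characters left out ...]
0.81  0.4   1.55] [-0.41  0.7  -0.26  1.31  1.07  0.8 ] [-0.44  0.83 -0.2   1.56  1.14  0.51]
0.17 1.7 [-0.09  0.43 -0.32  0.91  0.39  1.34] [-0.38  0.81 -0.09  1.57  0.95  0.58] [-0.41  0.92 -0.03  1.77  1.    0.35]
0.17 1.9 [-0.08  0.46 -0.28  1.    0.36  1.13] [-0.34  0.89  0.06  1.75  0.82  0.43] [-0.36  1.    0.13  1.93  0.85  0.26]
0.17 2.1 [-0.08  0.48 -0.24  1.09  0.33  0.93] [-0.29  0.96  0.2   1.89  0.69  0.32] [-0.31  1.07  0.28  2.06  0.71  0.19]
0.17 2.3 [-0.07  0.51 -0.2   1.15  0.28  0.73] [-0.24  1.03  0.34  2.01  0.55  0.24] None
[(0.95, [315.9, 227.9], 8293), (0.87, [597.6, 391.9], 2099)] [{'centre': [315.0, 219.7], 'score': 0.87}, {'centre': [590.3, 400.2], 'score': 0.79}]
```

View pics/w1.png

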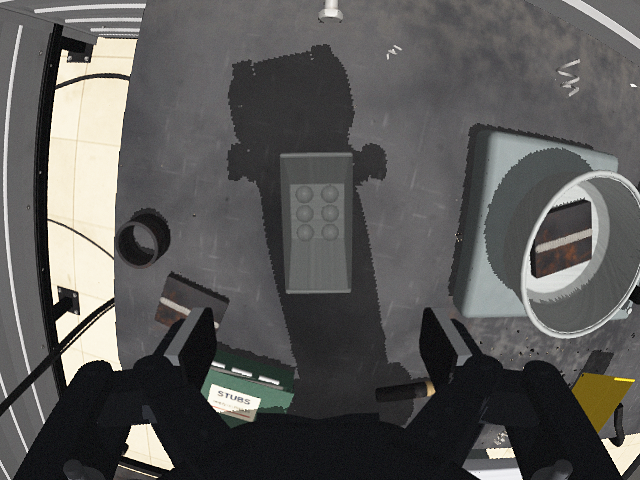

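The wrist view shows the tin at (316,222), square to the tool, with six balls inside. The bowl is clear to the right at (590,255). A pour with yaw -0.7 is reachable with joint margin. I refine the tin pose, then grasp and lift.

```bash
python3 - <<'E'
from h import *
f=wrist();m0=silhouettes("wrist","pouring_tin")[0]["mask"].astype(np.uint8)
c0=(.504,.290);mx,my=wrect(f,c0,.056);k=cv2.minAreaRect(cv2.findNonZero(cv2.remap(m0,mx,my,0)))
c=topx(c0,k[0]);print(c,np.array(k[1])/2,k[2])
d=tip_of("wrist","tin_centre")[0];w=wz(f,d["centre"],.028);print(w)
bz=[wz(f,d["centre"],.011) for d in tip_of("wrist","ball1_center")];print(np.round(np.mean(bz[:6],0),3) if bz else 0)
for b in tip_of("wrist","bowl_centre")[:2]: print("bowl",b["score"],wz(f,b["centre"],.056))
a=k[2]*np.pi/180; a=(a+np.pi/4)%(np.pi/2)-np.pi/4;print("yaw",a)
assert abs(a-.205)<.08 and np.hypot(*(c-w[:2]))<.015
psi=a;xy=(c+w[:2])/2
rv=list(rot(psi).as_rotvec())
move_l([*xy,.12],.25,rot=rv)
print(move_l([*xy,.014],.1,until_force=12),get_state()["position"])
grab(60);s=get_state();print(s["finger_gap"],s["grasp_force"],s["clock"])
np.save("pick.npy",[*s["position"],psi])
move_l([*xy,.16],.12);s=get_state();print(s["finger_gap"],s["grasp_force"],s["contact_force"])
E
```

```text
[0.50281155 0.28953729] [119.60594177  58.80170441] 12.771242141723633
[ 0.32321409 -0.15083383  0.028     ]
[0.49  0.273 0.011]
yaw 0.2229002249425296Traceback (most recent call last):
  File "<stdin>", line 9, in <module>
AssertionError
```

tip_of picked the yellow look-alike this time. The mask fit is sound (119×59 mm, consistent with the top view), so I use that.

```bash
python3 - <<'E'
from h import *
psi=.215;xy=[.503,.2895]
rv=list(rot(psi).as_rotvec())
move_l([*xy,.12],.25,rot=rv)
print(move_l([*xy,.014],.1,until_force=12),get_state()["position"])
grab(60);s=get_state();print(s["finger_gap"],s["grasp_force"],s["clock"])
np.save("pick.npy",[*s["position"],psi])
move_l([*xy,.17],.12);s=get_state();print(s["finger_gap"],s["grasp_force"],s["contact_force"])
f=wrist();save("w2.png",f["img"])
E
```

```text
False [0.50359472 0.28975555 0.01467802]
0.6484718242037306 62.55961060523987 7.55
0.6438420294002782 63.8625705242157 [ 0.19203665  0.00522402 -3.46951732]
```

View pics/w2.png

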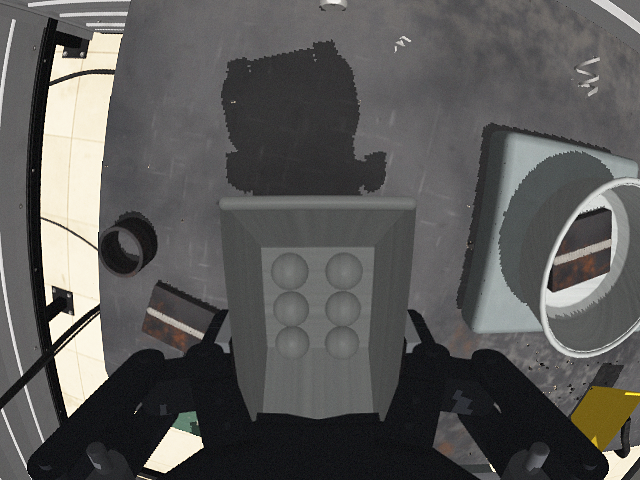

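Tin held, all six balls inside at (290-345, 270-345). Now carry it to the bowl and tip it in steps with the lip held above the bowl.

```bash
python3 - <<'E'
from h import *
ps=-.7;c=np.array([.540,.066])
def P(th,z): return tcp(lip_to_tc([c[0]+.014*np.cos(ps),c[1]+.014*np.sin(ps),z],ps,th),ps,th)
p,r=P(.3,.185);print(np.round(p,3),np.round(ik(p,r),2));movep(p,r)
for th,z in((.6,.175),(.8,.15),(.95,.136),(1.05,.13),(1.12,.13),(1.19,.13),(1.26,.13),(1.35,.13)):
    p,r=P(th,z);move_l(p,.06,rot=r);s=get_state();print(th,round(s["clock"],2),np.round(s["contact_force"],1))
    if th>1: sleep(.4)
sleep(.6)
for cam in("scene","top"): save("p_%s.png"%cam,grab_frame(cam)["img"])
im=cv2.imread("pics/p_scene.png")[200:380,220:440];im2=cv2.imread("pics/p_top.png")[190:290,240:360]
cv2.imwrite("pics/p.png",np.hstack([cv2.resize(im,(480,392)),cv2.resize(im2,(310,392))]))
E
```

```text
[0.601 0.015 0.161] [-0.    0.33 -0.42  0.58 -0.19 -2.47]
0.6 10.62 [-0.4 -0.1 -2.6]
0.8 11.05 [ 0.7  0.1 -2.4]
0.95 11.43 [ 0.3  1.  -3.1]
1.05 11.75 [-0.6  0.1 -2.2]
1.12 12.43 [-0.3  1.  -2.6]
1.19 13.11 [ 0.2  0.2 -3.3]
1.26 13.81 [-0.1 -1.2 -3.1]
1.35 14.58 [-0.4 -0.1 -2.2]
```

View pics/p.png

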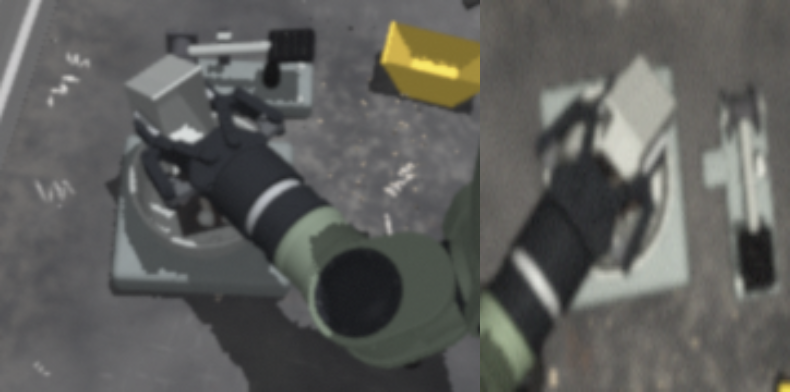

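The arm hides the bowl in both fixed views, but the tin is tipped above it as intended. The wrist camera should see into both.

```bash
python3 - <<'E'
from h import *
f=wrist();save("w3.png",f["img"]);print([(round(d["score"],2),np.round(d["centre"])) for d in tip_of("wrist","ball1_center")])
E
```

```text
[]
```

View pics/w3.png

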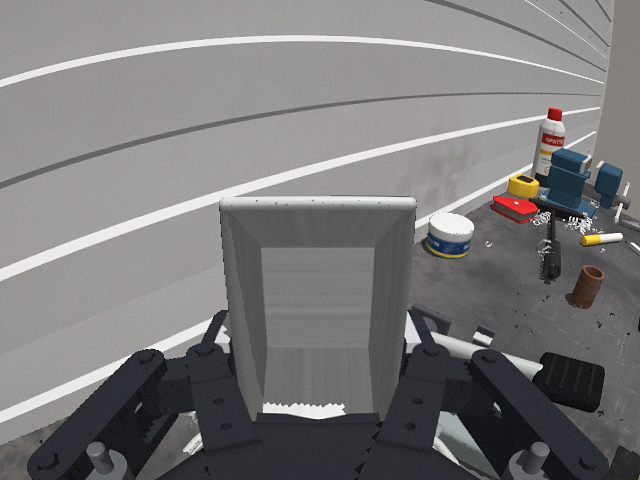

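The tin is empty. I tilt it back, return it to its original spot, lower and release it, then check the bowl.

```bash
python3 - <<'E'
from h import *
ps=-.7;c=np.array([.540,.066])
def P(th,z): return tcp(lip_to_tc([c[0]+.014*np.cos(ps),c[1]+.014*np.sin(ps),z],ps,th),ps,th)
for th,z in((1.2,.15),(.8,.18),(.3,.19)):
    p,r=P(th,z);move_l(p,.1,rot=r)
*pk,psi=np.load("pick.npy");rv=list(rot(psi).as_rotvec())
movep([pk[0],pk[1],.17],rv)
for v in("scene",): 
    f=grab_frame(v)
    for d in tip_of(v,"ball1_center"): print(round(d["score"],2),np.round(at_z(f,d["centre"],.07),3))
    save("b.png",cv2.resize(f["img"][235:345,255:375],(600,550),interpolation=cv2.INTER_CUBIC))
move_l([pk[0],pk[1],.035],.15)
print(move_l([pk[0],pk[1],pk[2]-.003],.03,until_force=6),get_state()["position"])
let_go();sleep(.3);move_l([pk[0],pk[1],.17],.15)
s=get_state();print(s["clock"],s["contact_force"])
f=wrist();save("w4.png",f["img"])
E
```

```text
True [0.50323823 0.28964063 0.01477324]
22.9 [-0.42736795 -0.78000838 -0.43623663]
```

View pics/b.png

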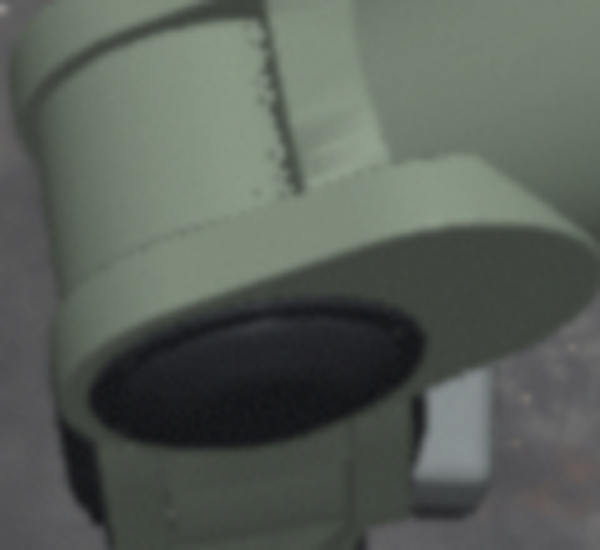

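View pics/w4.png

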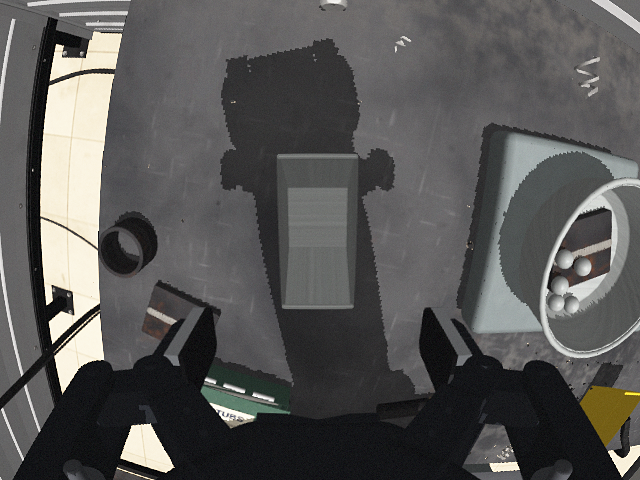

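The tin stands upright and empty. Five balls show in the bowl at (555-583, 258-305), and a sixth may be hidden by the rim. I look from above on the way to the lever and locate the pad there.

```bash
python3 - <<'E'
from h import *
grab(20)
movep([.46,.02,.26],list(rot(-.15).as_rotvec()));sleep(.2)
f=wrist();save("w5.png",f["img"])
for n,z in(("lever_pad",.112),("bowl_centre",.056),("ball1_center",.07)):
    for d in tip_of("wrist",n): print(n,round(d["score"],2),np.round(d["centre"]),np.round(wz(f,d["centre"],z),3))
for d in silhouettes("wrist","lever_pad")[:2]: print(d["score"],d["centre"],d["mask"].sum())
for q in((.485,-.101),): print(np.round(ik([*q,.13],list(rot(-.3).as_rotvec())),2))
E
```

```text
lever_pad 0.64 [462. 175.] [ 0.485 -0.104  0.112]
ball1_center 0.64 [257. 185.] [0.494 0.071 0.07 ]
ball1_center 0.26 [ 98. 202.] [0.507 0.242 0.07 ]
0.95 [443.1, 155.5] 4459
0.2 [81.5, 206.4] 5709
[-0.35  0.32 -0.48  0.77  0.    3.09]
```

View pics/w5.png

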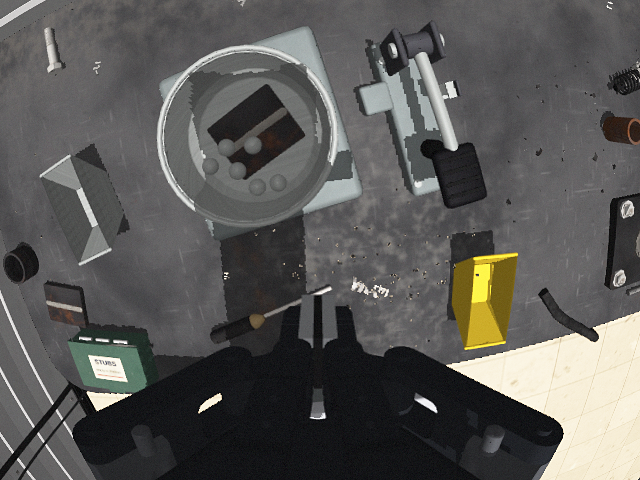

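All six balls are in the bowl at (205-285, 145-190). The pad is at (462,175), giving (0.485, -0.104), which matches the earlier estimate. Now press it.

```bash
python3 - <<'E'
from h import *
xy=[.484,-.103];rv=list(rot(-.5).as_rotvec())
movep([*xy,.16],rv);move_l([*xy,.125],.1);sleep(.3)
b=np.mean([get_state()["contact_force"][2] for _ in range(3)])
print(b,move_l([*xy,.098],.02,until_force=4.5),get_state()["position"][2])
move_l([*xy,.091],.02)
for _ in range(5):
    sleep(.5);s=get_state();print(np.round(s["position"],4),np.round(s["contact_force"],2),round(s["clock"],2))
f=grab_frame("top");d=tip_of("top","lever_pad");print([np.round(at_z(f,x["centre"],.091),3) for x in d[:1]])
f=wrist();im=f["img"];save("w6.png",im)
E
```

```text
-0.007737717930015732 True 0.10437729427220221
[ 0.4825 -0.1032  0.0906] [-4.28 -1.31  6.26] 29.04
[ 0.4825 -0.1032  0.0906] [-4.17 -1.83  5.86] 29.54
[ 0.4825 -0.1032  0.0906] [-4.43 -1.68  5.93] 30.04
[ 0.4825 -0.1032  0.0906] [-4.57 -1.34  6.88] 30.54
[ 0.4825 -0.1032  0.0905] [-3.82 -1.97  7.08] 31.04
[]
```

View pics/w6.png

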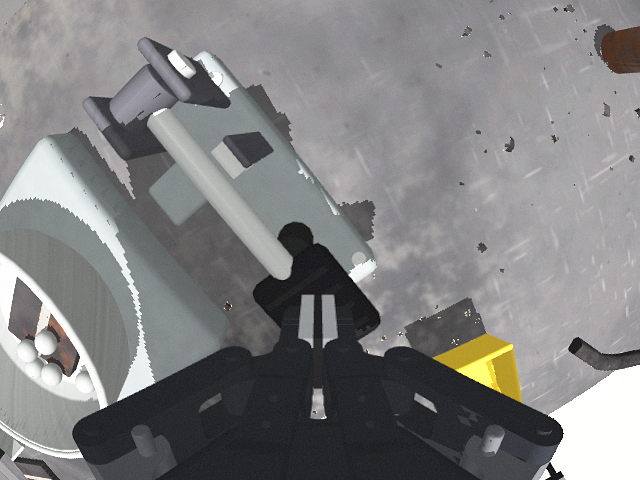

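The shut fingertips rest on the pad at (318,300), 6 N down at z = 0.0906, so the bar is level, and it has held steady for over 2.5 s.

```bash
python3 -c "
from h import *
sleep(.5);print(get_state()['position'],get_state()['contact_force']);print(sign_off())"
```

```text
[ 0.48248746 -0.10317537  0.09056256] [-4.34690051 -1.91562359  6.03011952]
the job is handed in; nothing more can be done
None
```

The job is handed in: all six balls are in the bowl, the empty tin stands upright where it was picked up, and the lever is held half way down at about 6 N (sign-off returned no verdict).

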